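# Put the steel lunch box together on its stand

### The job

Put the steel lunch box together on the round wooden stand, building it up from the bottom: first the tallest tier into the stand's recess, then the middle one on it, then the shallowest, and last the lid with its knob up. Each piece must sit fully home in the one below, the finished stack stand straight and free, and the food, tin and jar lying about be left where they are.

Things in the scene. Friction and masses are not known exactly. Their poses are not given: they have to be found in the camera images.
- tall_tier: the tallest of three open round steel lunch-box tiers, upright: 60 mm outside diameter, 68 mm high, wall 2.5 mm, mouth 55 mm. Its bevelled foot (50 mm diameter, 6 mm high) drops loosely into another tier's mouth or the stand; the 60 mm shoulder above the foot then rests on the rim below. Origin: centre of the foot's underside; z up its axis, rim at 68 mm. About 200 g.
- middle_tier: the middle one of three open round steel lunch-box tiers, upright: 60 mm outside diameter, 50 mm high, wall 2.5 mm, mouth 55 mm. Its bevelled foot (50 mm diameter, 6 mm high) drops loosely into another tier's mouth or the stand; the 60 mm shoulder above the foot then rests on the rim below. Origin: centre of the foot's underside; z up its axis, rim at 50 mm. About 160 g.
- shallow_tier: the shallowest of three open round steel lunch-box tiers, upright: 60 mm outside diameter, 34 mm high, wall 2.5 mm, mouth 55 mm. Its bevelled foot (50 mm diameter, 6 mm high) drops loosely into another tier's mouth or the stand; the 60 mm shoulder above the foot then rests on the rim below. Origin: centre of the foot's underside; z up its axis, rim at 34 mm. About 120 g.
- tier_lid: steel lid of the lunch box, lying knob up: disc 60 mm in diameter, its top 8.5 to 10.5 mm above its underside, with the same 50 mm foot, 6 mm high, that fits loosely into a tier's mouth. Upright dark wooden knob 18 mm in diameter, from 20 to 41 mm high, on a thin stem; top at 43 mm. Origin: centre of the foot's underside; z up. About 70 g.
- stand: dark wooden round stand, fixed to the worktop, 110 mm in diameter and 16 mm high, with a round recess in its middle, 55 mm wide and 7 mm deep, for the foot of the bottom tier. Origin: centre of its underside; z up. A tier seated in it has its origin 10 mm above the stand's.
- tin: bystander: small closed food tin with a printed paper label, 57 mm in diameter, 72 mm high, upright. Origin: centre of its underside.
- lemon: bystander: yellow lemon, 71 x 53 mm, 51 mm high. Origin: centre of its underside as it lies at the start.
- garlic: bystander: garlic bulb, 56 mm across and 56 mm high. Origin: centre of its underside as it lies at the start.
- onion: bystander: red onion, 84 mm across, 82 mm high. Origin: centre of its underside as it lies at the start.
- spice_jar: bystander: spice jar with a red cap, 45 mm in diameter, 106 mm high, upright. Origin: centre of its underside.
Things that resemble listed ones, but are neither listed nor needed, are in the scene too. Leave any purple or red look-alike of the shallow_tier alone.

How it is judged:
By the outcome, as a careful person would: the job done as asked, in the order asked, and still so for the second after the job is handed in, with the robot touching nothing.
It also fails if it takes over 109 s, if anything falls off the work surface, if the arm or the gripper's body presses on something with over 40 N, if the wrist force passes 120 N, or if a joint passes its speed limit or range.

### The arm

A 7-joint arm with a two-finger parallel gripper is mounted at the origin on a cart in front of the work surface, level with it; the furniture and walls round the work are solid. World frame = base frame: x ahead of the robot, y to its left, z up, the work surface at z = 0. Lengths are in mm, angles in rad, forces in N, time in s.
With the tool pointing down it reaches from about 400 to 850 mm from the base axis. Payload 10.4 kg.
Tool frame: the origin (TCP) lies at the very end of the fingers, on their centre line; the grasp point (between the pads) lies 19 mm behind it (grasp_offset is the distance from the TCP to the grasp point, in mm); z points along the fingers, y is the line along which they close (so a half turn about z gives the same grasp; the last joint's range is limited). The gripper opens to 87 mm and grips with 3 to 60 N. Pads are 19 mm wide; open, the fingers measure 117 mm over their backs; the gripper's body (75 mm by 190 mm) begins 51 mm behind the grasp point.
Start: joints at [1.083, 0.332, -0.065, 1.46, 0.022, 1.35, -0.088], TCP at [280.177, -558.707, 222.576] pointing down, gripper open.
Joint ranges: [-2.6, 2.6], [-0.5, 2.12], [-1.47, 1.34], [0.16, 2.42], [-1.27, 4.41], [0.06, 2.06], [-2.6, 2.6]. Speed limits (rad/s): [2.22, 2.22, 2.79, 2.79, 3.14, 3.14, 3.14].

### API

Orientations are given as a rotation vector (axis times angle).
In Python, from plant import sense, read_camera, calibration, close_job, grasp_offset gives the robot as it stands.
- The arm moves only by the tool carry_out, never from a script. Its arguments are lists of equal length, an entry for each row: "xyz": the shift along the world's x, y, z in mm, a list of three; "turn": the turn, a rotation vector about the world's x, y, z in rad, a list of three. A call has 1 to 20 rows; each row is the pose to reach, as a shift and turn from the pose commanded when the call began; what a row does not reach only later rows make up. A row lasts 1/10 s, in which the tool goes at most 50 mm and 8.59 degrees, less where a joint would pass 70% of its speed; a pose out of reach is approached as far as the arm can. A call with a gripper value outside its range is refused whole. "hand" is the gripper's target within -1 to 1 (shut at 1, half-way at 0, fully open at -1), set as the call begins (left out, the last holds). The fingers move at their own pace and stop on an object; "newtons" is the grip in N (left out, the last holds). Time passes only in rows, so rows that repeat a pose let the fingers close. It gives the time, the measured TCP pose, the force, the opening and the grip force at its end, in the units of the state.
- sense(): the state, without advancing time (a new reading comes with each control period).
- read_camera(name): name is "side" or "top"; returns (picture, depth): 384x512x3 uint8, red, green, blue; 384x512 float32, mm along the optical axis (not along the pixel's ray), 0 where there is no reading.
- calibration(name): a dict with "fx", "fy", "cx", "cy" (pixels), "position" and "orientation" of the camera in the world. Camera axes: x right, y down, z forward; pixel columns grow to the right and rows downward; lengths in mm; the calibration is good to about 2 mm. A picture is of the moment at which its call begins. calibration takes no time and is no camera call.
- close_job(): hands the job in; it is judged then, once.
The state is a dict: "clock": time; "joints": joint angles; "dq": joint speeds; "effort": joint torques, N m; "ee_pos": TCP position; "tcp_rot": TCP orientation; "wrist_force": force on the tool from outside, world axes, zero at the start; "wrist_torque": the same for the moment, N m; "width": opening from 0.0 (shut) to 1.0 (fully open); "finger_force": force on a finger pad.
Only numpy, scipy, OpenCV 4.12 (cv2) and the standard library are available. Lean on these libraries where they do the work, as an engineer would, in place of code of your own. Each camera call takes 0.05 s, during which the arm holds its last target. There are 200 camera calls.

## Working session

There is one attempt and no reset: what is moved stays moved. The work goes in short steps, Python scripts to look and compute and a tool call to move; the robot and the scene stay as the last step left them, time stands still between calls to the robot, and variables do not carry over. Pictures are saved under pics/ and viewed, at most 14 in all, crops included, and the job is handed in when it is done.

Besides the shell and the picture viewer there is one more tool, called after ">>>" as name(argument=value, ...) on one line, values as JSON. carry_out: Moves the arm, as the interface text tells. Its arguments: {"type":"object","properties":{"xyz":{"type":"array","items":{"type":"array","items":{"type":"number"}}},"turn":{"type":"array","items":{"type":"array","items":{"type":"number"}}},"hand":{"type":"number"},"newtons":{"type":"number"}},"required":["xyz","turn"]}

```bash
mkdir -p pics
cat > h.py <<'E'
import numpy as np, cv2
from scipy.spatial.transform import Rotation as R
from plant import sense, read_camera, calibration, close_job, grasp_offset
def cam(n):
    c=calibration(n); o=np.array(c["orientation"],float)
    M=o if o.shape==(3,3) else (R.from_rotvec(o).as_matrix() if o.size==3 else R.from_quat(o).as_matrix())
    return c,M,np.array(c["position"],float)
def ray(n,u,v,z):
    c,M,p=cam(n); d=M@np.array([(u-c["cx"])/c["fx"],(v-c["cy"])/c["fy"],1.]); return p+d*(z-p[2])/d[2]
def cloud(n,D):
    c,M,p=cam(n); v,u=np.mgrid[:D.shape[0],:D.shape[1]]
    P=np.stack([(u-c["cx"])/c["fx"]*D,(v-c["cy"])/c["fy"]*D,D],-1); return P@M.T+p
def shot(n,f=None):
    I,D=read_camera(n)
    if f: cv2.imwrite("pics/"+f,I[...,::-1])
    return I,D
E
python3 - <<'E'
from h import *
for n in("top","side"):
    print(calibration(n)); I,D=shot(n,n+"0.png"); np.savez(n+"0.npz",I=I,D=D)
print(sense(),grasp_offset)
E
```

```text
{'fx': 414.11091135836284, 'fy': 414.11091135836284, 'cx': 257.0881896400427, 'cy': 195.4166164988191, 'position': array([ 344.17583793,  127.762198  , 1286.04144065]), 'orientation': array([-2.14150372,  2.20226451, -0.11498469])}
{'fx': 412.37833864428944, 'fy': 412.37833864428944, 'cx': 257.7296409700422, 'cy': 196.68292908427213, 'position': array([ -15.98451391, -605.7532421 , 1322.31820571]), 'orientation': array([-2.43680166,  0.8073931 , -0.23065204])}
{'clock': 0.1, 'joints': array([ 1.08340271,  0.33281915, -0.06464199,  1.46087366,  0.02164414,
        1.34990036, -0.08851424]), 'dq': array([-1.03384642e-03, -1.72525650e-03, -1.83200218e-03, -2.30127947e-03,
        5.84031037e-05, -1.63007070e-03, -3.33477746e-04]), 'effort': array([ 1.86486563e-03, -6.24544859e+01,  2.49498646e-02, -3.90713131e+01,
       -6.14448264e-02,  3.66628706e-02,  1.57198078e-04]), 'ee_pos': array([ 279.94231393, -558.40496989,  221.81903038]), 'tcp_rot': array([-3.05594873e+00, -7.23196283e-01,  6.55261827e-04]), 'wrist_force': array([-0.18224764, -0.561533  , -0.57224165]), 'wrist_torque': array([-0.00554714,  0.04075028, -0.03305815]), 'finger_force': 0.0, 'width': 0.9977167308488253} 18.700000000000003
```

View pics/top0.png

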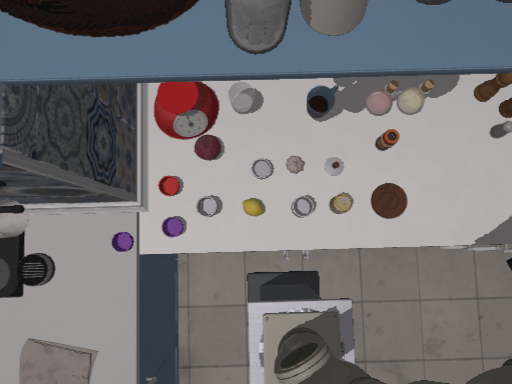

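View pics/side0.png

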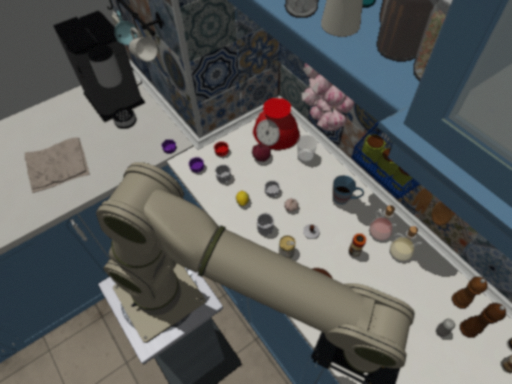

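Seen in the top view: steel ring candidates are at (262,169), (208,206) and (303,206). Look-alikes are purple at (173,227) and (123,242), red at (170,186), and a white cup at (242,97). The tin is at (342,203), the lid at (334,166) with a dark knob, and the stand at (389,200). I'll use depth to sort the tiers by height and check in one enlarged crop.

Run:
```python
from h import *
z=np.load("top0.npz"); I,D=z["I"],z["D"]; C=cloud("top",D)
for nm,u,v in [("A",262,169),("B",208,206),("C",303,206),("lid",334,166),("stand",389,200),("tin",342,203),("garlic",295,164),("lemon",253,207),("jar",388,140),("onion",208,147),("purp",173,227),("red",170,186),("cup",242,97)]:
    P=C[v-20:v+21,u-20:u+21].reshape(-1,3); uv=np.mgrid[v-20:v+21,u-20:u+21].reshape(2,-1).T
    P=P[np.hypot(*(uv-[v,u]).T)<20]
    h=P[P[:,2]>6]; zt=np.percentile(h[:,2],97)
    r=h[h[:,2]>zt-8]; (cx,cy),rad=cv2.minEnclosingCircle(r[:,:2].astype(np.float32))
    print(nm,"ztop %.0f"%zt,"circle",np.round([cx,cy,rad]),"mean",np.round(h.mean(0)[:2]),"mid z",np.round(C[v-1:v+2,u-1:u+2,2].mean()))
print("table",np.median(C[225:240,250:330,2]))
cv2.imwrite("pics/crop.png",cv2.resize(I[125:260,140:420],None,fx=2.8,fy=2.8,interpolation=cv2.INTER_CUBIC)[...,::-1])
```

```text
A ztop 37 circle [465. 116. 122.] mean [553. 104.] mid z 7.0
B ztop 53 circle [401. 213. 102.] mean [440. 271.] mid z 9.0
C ztop 70 circle [395.  43.  99.] mean [433. -16.] mid z 9.0
lid ztop 258 circle [344. 128.   0.] mean [ 552. -115.] mid z 35.0
stand ztop 21 circle [ 401. -107.  241.] mean [ 444. -283.] mid z 152.0
tin ztop 75 circle [395. -16. 152.] mean [ 435. -124.] mid z 68.0
garlic ztop 781 circle [344. 128.   0.] mean [557.   6.] mid z 46.0
lemon ztop 52 circle [400. 130.  56.] mean [434. 134.] mid z 49.0
jar ztop 110 circle [494. -82. 257.] mean [ 619. -266.] mid z 105.0
onion ztop 72 circle [492. 200. 164.] mean [624. 267.] mid z 66.0
purp ztop 36 circle [367. 268. 142.] mean [383. 378.] mid z 8.0
red ztop 37 circle [435. 271. 170.] mean [508. 387.] mid z 7.0
cup ztop 627 circle [474. 142. 131.] mean [766. 158.] mid z 11.0
table -0.6412809383006106
```

View pics/crop.png

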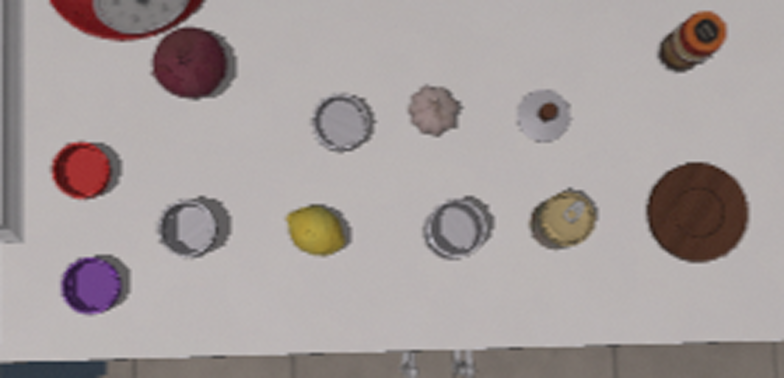

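Heights settle it: C (303,206) is about 70 mm, so tall. B (208,206) is about 52, so middle. A (262,169) is about 36, so shallow. The crop agrees: all three are plain steel, and the lid, with its knob, is at crop (547,112). Next I'll get their centres.

```bash
cat >> h.py <<'E'
def fit(P,it=6):
    """robust circle on xy"""
    c=None; w=np.ones(len(P),bool)
    for _ in range(it):
        A=np.c_[2*P[w,:2],np.ones(w.sum())]; s=np.linalg.lstsq(A,(P[w,:2]**2).sum(1),rcond=None)[0]
        c=s[:2]; r=np.sqrt(s[2]+c@c); e=np.abs(np.hypot(*(P[:,:2]-c).T)-r); w=e<max(2.5,1.5*np.median(e))
    return np.round(c,1),round(r,1),w.sum()
def near(C,x,y,rad,z0,z1):
    P=C.reshape(-1,3); return P[(np.hypot(P[:,0]-x,P[:,1]-y)<rad)&(P[:,2]>z0)&(P[:,2]<z1)]
E
python3 - <<'E'
from h import *
for n in("top","side"):
    z=np.load(n+"0.npz"); I,D=z["I"],z["D"]; C=cloud(n,D)
    print(n,"tablez",np.round(np.median(near(C,380,80,15,-20,20)[:,2]),1))
    for nm,u,v,h in [("tall",303,206,68),("mid",208,206,50),("shal",262,169,34),("tin",342,203,72)]:
        x,y,_=ray("top",u,v,h); P=near(C,x,y,42,h-7,h+8); print(nm,len(P),fit(P) if nm!="tin" else (P.mean(0),), (P[:,:2].max(0)+P[:,:2].min(0))/2)
    P=near(C,*ray("top",336,165,40)[:2],20,28,50); print("knob",len(P),P.mean(0),(P[:,:2].max(0)+P[:,:2].min(0))/2)
    x,y,_=ray("top",334,167,10);P=near(C,x,y,38,6,14); print("disc",len(P),(P[:,:2].max(0)+P[:,:2].min(0))/2, np.ptp(P[:,:2],0))
    x,y,_=ray("top",389,201,16);P=near(C,x,y,65,11,22); print("stand",len(P),(P[:,:2].max(0)+P[:,:2].min(0))/2, np.ptp(P[:,:2],0),np.median(P[:,2]))
I=np.load("top0.npz")["I"].astype(int)
# colour: stand dark brown, rims via not-white
m=((I[...,0]<130)&(I[...,0]>I[...,2]+15)).astype(np.uint8); m[:170]=0;m[:,:365]=0;m[235:]=0;m[:,415:]=0
c=max(cv2.findContours(m,0,1)[0],key=cv2.contourArea); e=cv2.fitEllipse(c); print("stand ell",e,ray("top",*e[0],14))
m=((I[...,0]<130)&(I[...,0]>I[...,2]+15)).astype(np.uint8)*0+((I[155:178,322:348,0]-I[155:178,322:348,2]>12).sum()>=0)
k=np.argwhere(I[155:178,322:348,0]-I[155:178,322:348,2]>15); print("knob px",k.mean(0)+[155,322],len(k),ray("top",*(k.mean(0)+[155,322])[::-1],38))
E
```

```text
top tablez -0.9
tall 82 (array([431.9, -14.6]), np.float64(29.0), np.int64(81)) [432.15705739 -14.8976571 ]
mid 72 (array([441.1, 272.2]), np.float64(29.0), np.int64(72)) [441.65557179 272.16220199]
shal 72 (array([554.8, 104.2]), np.float64(28.9), np.int64(72)) [556.33095229 103.76928643]
tin 281 (array([ 438.32861645, -131.91323838,   69.17460174]),) [ 437.75973189 -133.00975297]
knob 32 [ 558.14257557 -122.45442921   40.15895925] [ 558.50286383 -122.83536963]
disc 206 [ 559.05145323 -123.46548651] [57.6835499  56.57885841]
stand 765 [ 445.72451646 -288.02289453] [108.72805331 110.50169684] 15.571283781202283
side tablez 0.0
tall 73 (array([433.3, -14.3]), np.float64(28.8), np.int64(67)) [434.48407422 -12.63219262]
mid 60 (array([443.5, 273.1]), np.float64(29.3), np.int64(47)) [443.08150061 273.06663477]
shal 64 (array([556.5, 105.2]), np.float64(29.4), np.int64(53)) [557.21567207 104.89202522]
tin 195 (array([ 439.89932763, -130.51542845,   69.96336864]),) [ 438.96234196 -130.93448489]
knob 27 [ 558.89074505 -123.94857622   40.0775193 ] [ 560.38354933 -123.73386673]
disc 141 [ 560.63741348 -120.25376173] [65.28292493 62.66799192]
stand 85 [ 483.22699201 -272.17712707] [38.3954407  70.52941533] 17.23885231733493
stand ell ((388.8520812988281, 200.39381408691406), (34.19340133666992, 35.050819396972656), 118.01004028320312) [ 445.89685358 -286.69252435   14.        ]
knob px [164.27586207 335.34482759] 29 [ 559.1399639  -121.97240187   38.        ]
```

>>> carry_out(xyz=[[40,140,0],[80,280,0],[152,544,-40],[152,544,-72],[152,544,-72],[152,544,-72],[152,544,-72],[152,544,-72],[152,544,-72],[152,544,-72],[152,544,-72],[152,544,-72],[152,544,-72],[152,544,-72],[152,544,-72],[152,544,-72]], turn=[[0,0,0],[0,0,0],[0,0,0],[0,0,0],[0,0,0],[0,0,0],[0,0,0],[0,0,0],[0,0,0],[0,0,0],[0,0,0],[0,0,0],[0,0,0],[0,0,0],[0,0,0],[0,0,0]], hand=-1, newtons=20)

```text
clock: 1.7
ee_pos: [432.0, -16.0, 150.6]
tcp_rot: [3.058, 0.72, -0.0]
wrist_force: [0.5, 0.2, 0.9]
width: 0.996
finger_force: 0.0
```

>>> carry_out(xyz=[[0,0,-30],[0,0,-60],[0,0,-85],[0,0,-105],[0,0,-116],[0,0,-116],[0,0,-116]], turn=[[0,0,0],[0,0,0],[0,0,0],[0,0,0],[0,0,0],[0,0,0],[0,0,0]])

```text
clock: 2.4
ee_pos: [432.7, -15.0, 35.3]
tcp_rot: [3.057, 0.723, 0.001]
wrist_force: [0.5, -0.4, 0.4]
width: 0.998
finger_force: 0.0
```

>>> carry_out(xyz=[[0,0,0],[0,0,0],[0,0,0],[0,0,0],[0,0,0],[0,0,0],[0,0,0],[0,0,0],[0,0,0],[0,0,0]], turn=[[0,0,0],[0,0,0],[0,0,0],[0,0,0],[0,0,0],[0,0,0],[0,0,0],[0,0,0],[0,0,0],[0,0,0]], hand=1, newtons=20)

```text
clock: 3.4
ee_pos: [432.3, -14.6, 34.8]
tcp_rot: [3.057, 0.724, 0.0]
wrist_force: [-2.1, 0.8, 6.0]
width: 0.688
finger_force: 20.0
```

>>> carry_out(xyz=[[0,0,20],[0,0,60],[0,0,100],[3,-30,110],[5,-70,110],[8,-115,110],[11,-160,110],[13,-205,110],[14,-245,90],[14,-265,70],[14,-273,50],[14,-273,50],[14,-273,50],[14,-273,50]], turn=[[0,0,0],[0,0,0],[0,0,0],[0,0,0],[0,0,0],[0,0,0],[0,0,0],[0,0,0],[0,0,0],[0,0,0],[0,0,0],[0,0,0],[0,0,0],[0,0,0]])

```text
clock: 4.8
ee_pos: [447.0, -287.0, 85.7]
tcp_rot: [3.056, 0.725, 0.002]
wrist_force: [-0.2, -0.4, -2.4]
width: 0.685
finger_force: 20.0
```

Run:
```python
from h import *
print(sense()["ee_pos"],sense()["wrist_force"],sense()["finger_force"])
I,D=shot("top"); J,E=shot("side")
cv2.imwrite("pics/t1.png",np.hstack([cv2.resize(I[130:260,320:450],(400,400),interpolation=2),cv2.resize(J[190:320,230:360],(400,400),interpolation=2)])[...,::-1])
for n,d in(("top",D),("side",E)):
    C=cloud(n,d);P=near(C,446,-287,45,95-8+16-16,125); print(n,np.percentile(P[:,2],[50,95]) if len(P) else 0)
    z0=34.6+50-34+68-35; P=near(C,446,-287,34,z0,z0+45); h,e=np.histogram(P[:,2],9);print(h,e.round())
```

```text
[ 446.98831816 -287.01360578   85.68868976] [-0.18785357 -0.35842896 -2.43348981] 19.999873293709243
top [112.23457718 119.54343615]
[1 0 0 1 1 0 0 1 2] [ 95.  98. 101. 103. 106. 109. 112. 114. 117. 120.]
side [105.73750329 120.52608287]
[11 10 11 17 13 13 12 15 17] [ 84.  89.  93.  97. 102. 106. 110. 115. 119. 123.]
```

View pics/t1.png

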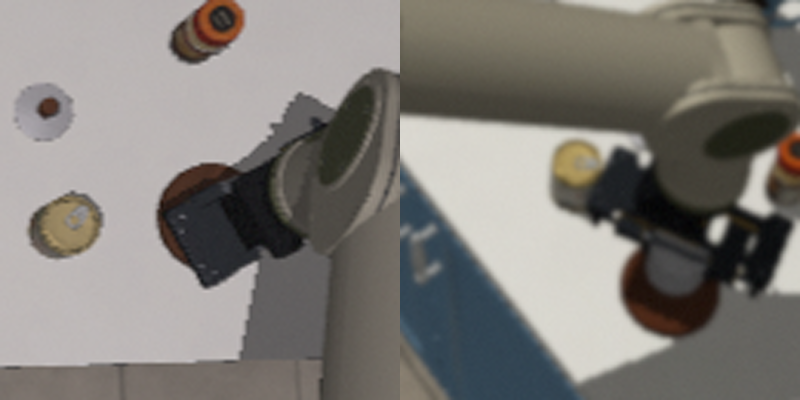

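The left crop (top view) has the gripper hiding the stand. In the right crop (side view) the held tier at (675,265) is over the stand at (672,290). I'll fit both from the side depth.

Run:
```python
from h import *
J,E=shot("side"); C=cloud("side",E)
g=(np.abs(J[...,0].astype(int)-J[...,2])<12)&(J.mean(-1)>80)
Q=C[g]; P=near(Q,446,-287,36,62,112); print(len(P),P.mean(0),fit(P))
# fixed-radius fit
from scipy.optimize import least_squares as ls
f=lambda P,r,c0:ls(lambda c:np.hypot(*(P[:,:2]-c).T)-r,c0,loss="soft_l1").x
print("tier R30",f(P,30,[446,-287]))
J=J.astype(int); m=(J[...,0]-J[...,2]>15)&(J[...,0]<140); S=near(C[m],446,-287,70,12,20); h=cv2.convexHull(S[:,:2].astype(np.float32))[:,0]
S0=h[(np.hypot(*(h-[446,-287]).T)>48)]; print("stand R55",len(S0),f(S0,55,[446,-287]),len(S))
```

```text
0 [nan nan nan] (array([0., 0.]), np.float64(0.0), np.int64(0))
tier R30 [ 446. -287.]
stand R55 24 [ 447.17105597 -286.88176691] 328<stdin>:4: RuntimeWarning: Mean of empty slice.
  ret = um.true_divide(
  return _methods._mean(a, axis=axis, dtype=dtype,
  ret = ret.dtype.type(ret / rcount)
```

>>> carry_out(xyz=[[0,0,-15],[0,0,-25],[0,0,-31],[0,0,-34],[0,0,-37],[0,0,-39],[0,0,-40],[0,0,-40],[0,0,-40]], turn=[[0,0,0],[0,0,0],[0,0,0],[0,0,0],[0,0,0],[0,0,0],[0,0,0],[0,0,0],[0,0,0]])

```text
clock: 5.85
ee_pos: [446.3, -287.8, 44.9]
tcp_rot: [3.057, 0.723, 0.0]
wrist_force: [-1.8, 0.1, 1.2]
width: 0.682
finger_force: 20.0
```

>>> carry_out(xyz=[[0,0,0],[0,0,0],[0,0,0],[0,0,0],[0,0,0],[0,0,5],[0,0,35],[0,0,75],[0,0,110]], turn=[[0,0,0],[0,0,0],[0,0,0],[0,0,0],[0,0,0],[0,0,0],[0,0,0],[0,0,0],[0,0,0]], hand=-1)

```text
clock: 6.75
ee_pos: [446.2, -287.6, 156.6]
tcp_rot: [3.057, 0.724, 0.001]
wrist_force: [0.6, -0.6, -0.5]
width: 1.001
finger_force: 0.0
```

>>> carry_out(xyz=[[-4,560,0],[-4,560,0],[-4,560,0],[-4,560,0],[-4,560,0],[-4,560,0],[-4,560,0],[-4,560,0],[-4,560,0],[-4,560,0],[-4,560,0],[-4,560,0],[-4,560,0],[-4,560,0],[-4,560,0],[-4,560,0]], turn=[[0,0,0],[0,0,0],[0,0,0],[0,0,0],[0,0,0],[0,0,0],[0,0,0],[0,0,0],[0,0,0],[0,0,0],[0,0,0],[0,0,0],[0,0,0],[0,0,0],[0,0,0],[0,0,0]])

```text
clock: 8.35
ee_pos: [442.7, 270.7, 154.6]
tcp_rot: [3.057, 0.72, 0.0]
wrist_force: [-0.5, -0.0, 0.5]
width: 1.003
finger_force: 0.0
```

Run:
```python
from h import *
s=sense(); print(s["ee_pos"],s["tcp_rot"],s["joints"].round(2),s["width"],s["clock"])
for n in("top","side"):
    I,D=shot(n); C=cloud(n,D)
    for h in(78,):
        P=near(C,446,-287,42,h-7,h+8); print(n,len(P),fit(P),np.percentile(P[:,2],[10,50,90]))
    print("inner floor",np.median(near(C,446,-287,15,0,120)[:,2]))
```

```text
[442.71709481 270.69870695 154.63541614] [3.05699137e+00 7.19658893e-01 3.81955729e-04] [ 0.13  0.25 -0.86  1.79  0.21  1.19 -1.9 ] 1.0026339353218205 8.35
top 96 (array([ 446.2, -287.9]), np.float64(28.8), np.int64(92)) [73.08585087 76.9536899  80.43845639]
inner floor 18.22955802628246
side 84 (array([ 447.5, -287.6]), np.float64(28.7), np.int64(81)) [73.87314036 77.28215277 81.03826545]
inner floor 20.529520734082325
```

>>> carry_out(xyz=[[0,0,-30],[0,0,-65],[0,0,-100],[0,0,-125],[0,0,-136],[0,0,-136],[0,0,-136]], turn=[[0,0,0],[0,0,0],[0,0,0],[0,0,0],[0,0,0],[0,0,0],[0,0,0]])

```text
clock: 9.15
ee_pos: [442.9, 272.7, 19.7]
tcp_rot: [-3.057, -0.723, -0.002]
wrist_force: [-0.3, -0.2, 0.4]
width: 0.996
finger_force: 0.0
```

>>> carry_out(xyz=[[0,0,0],[0,0,0],[0,0,0],[0,0,0],[0,0,0],[0,0,0],[0,0,0],[0,0,0],[0,0,0]], turn=[[0,0,0],[0,0,0],[0,0,0],[0,0,0],[0,0,0],[0,0,0],[0,0,0],[0,0,0],[0,0,0]], hand=1)

```text
clock: 10.05
ee_pos: [442.3, 272.6, 18.9]
tcp_rot: [-3.057, -0.724, -0.001]
wrist_force: [-1.2, 0.1, 6.1]
width: 0.685
finger_force: 20.0
```

>>> carry_out(xyz=[[0,0,20],[0,0,60],[0,0,100],[0,0,120],[4,-560,120],[4,-560,120],[4,-560,120],[4,-560,120],[4,-560,120],[4,-560,120],[4,-560,120],[4,-560,120],[4,-560,120],[4,-560,120],[4,-560,120],[4,-560,120],[4,-560,120],[4,-560,100],[4,-560,85],[4,-560,85]], turn=[[0,0,0],[0,0,0],[0,0,0],[0,0,0],[0,0,0],[0,0,0],[0,0,0],[0,0,0],[0,0,0],[0,0,0],[0,0,0],[0,0,0],[0,0,0],[0,0,0],[0,0,0],[0,0,0],[0,0,0],[0,0,0],[0,0,0],[0,0,0]])

```text
clock: 12.05
ee_pos: [445.0, -285.4, 101.3]
tcp_rot: [-3.053, -0.726, 0.004]
wrist_force: [0.6, -0.2, -1.3]
width: 0.683
finger_force: 20.0
```

>>> carry_out(xyz=[[0,0,0],[0,0,0],[0,0,0]], turn=[[0,0,0],[0,0,0],[0,0,0]])

```text
clock: 12.35
ee_pos: [446.6, -287.7, 104.3]
tcp_rot: [3.056, 0.724, 0.001]
wrist_force: [-0.2, -0.2, -2.0]
width: 0.684
finger_force: 20.0
```

Run:
```python
from h import *
s=sense(); print(s["ee_pos"],s["wrist_force"],s["finger_force"])
J,E=shot("side"); cv2.imwrite("pics/s2.png",cv2.resize(J[210:330,250:370],(600,600),interpolation=2)[...,::-1])
np.savez("s2.npz",I=J,D=E)
```

```text
[ 446.62069546 -287.73848664  104.33881089] [-0.20867168 -0.17857807 -2.03506854] 19.99971954646753
```

View pics/s2.png

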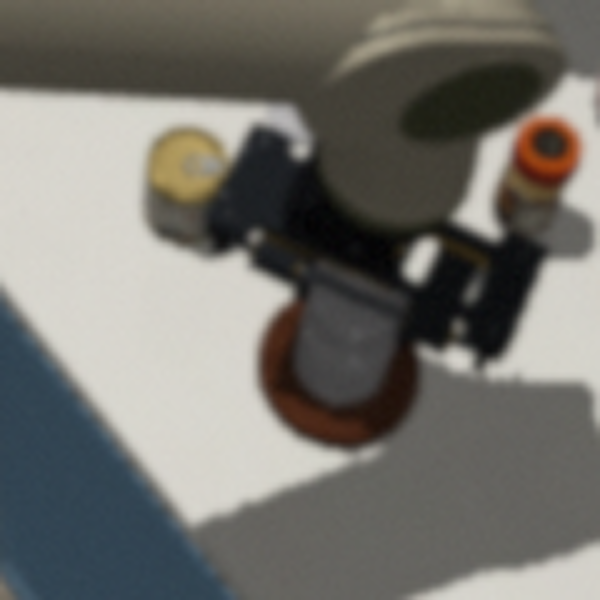

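In the side crop the middle tier is in line with the tall tier at (345,350) on the stand, and the tin at (190,190) and jar at (540,170) are untouched. Next I'll lower it.

>>> carry_out(xyz=[[0,0,-4],[0,0,-7],[0,0,-9],[0,0,-11],[0,0,-12],[0,0,-13],[0,0,-13],[0,0,-13]], turn=[[0,0,0],[0,0,0],[0,0,0],[0,0,0],[0,0,0],[0,0,0],[0,0,0],[0,0,0]])

```text
clock: 13.2
ee_pos: [446.2, -287.7, 90.9]
tcp_rot: [3.057, 0.724, -0.0]
wrist_force: [-2.7, 0.9, 5.5]
width: 0.684
finger_force: 20.0
```

>>> carry_out(xyz=[[0,0,0],[0,0,0],[0,0,0],[0,0,0],[0,0,0],[0,0,5],[0,0,35],[0,0,65],[0,0,80]], turn=[[0,0,0],[0,0,0],[0,0,0],[0,0,0],[0,0,0],[0,0,0],[0,0,0],[0,0,0],[0,0,0]], hand=-1)

```text
clock: 14.1
ee_pos: [447.1, -288.1, 173.6]
tcp_rot: [3.055, 0.723, 0.004]
wrist_force: [0.1, 0.2, -0.2]
width: 1.002
finger_force: 0.0
```

>>> carry_out(xyz=[[109,392,0],[109,392,0],[109,392,0],[109,392,0],[109,392,0],[109,392,0],[109,392,0],[109,392,0],[109,392,0],[109,392,0],[109,392,0],[109,392,-30],[109,392,-60],[109,392,-60]], turn=[[0,0,0],[0,0,0],[0,0,0],[0,0,0],[0,0,0],[0,0,0],[0,0,0],[0,0,0],[0,0,0],[0,0,0],[0,0,0],[0,0,0],[0,0,0],[0,0,0]])

```text
clock: 15.5
ee_pos: [552.9, 101.2, 107.2]
tcp_rot: [3.058, 0.719, -0.01]
wrist_force: [-1.1, -0.6, -0.3]
width: 0.999
finger_force: 0.0
```

Run:
```python
from h import *
s=sense(); print(s["ee_pos"],s["tcp_rot"],s["width"],s["clock"])
for n in("top","side"):
    I,D=shot(n); C=cloud(n,D)
    P=near(C,446,-287,42,122-7,122+8); print(n,len(P),fit(P),np.percentile(P[:,2],[10,50,90]))
    print("inner floor",np.median(near(C,446,-287,15,0,140)[:,2]))
```

```text
[552.9415941  101.16577283 107.23723505] [ 3.05761014  0.71880425 -0.00975167] 0.998568166094897 15.5
top 102 (array([ 445.7, -288.2]), np.float64(28.7), np.int64(98)) [117.128712   121.20260184 124.35032576]
inner floor 80.61710969313094
side 86 (array([ 447.3, -287.9]), np.float64(29.2), np.int64(81)) [117.17324664 120.64906852 124.58523208]
inner floor 81.33830510456619
```

>>> carry_out(xyz=[[0,0,0],[0,0,0],[0,0,-30],[0,0,-60],[0,0,-85],[0,0,-100],[0,0,-100],[0,0,-100]], turn=[[0,0,0],[0,0,0],[0,0,0],[0,0,0],[0,0,0],[0,0,0],[0,0,0],[0,0,0]])

```text
clock: 16.4
ee_pos: [555.9, 104.6, 11.7]
tcp_rot: [3.057, 0.724, 0.002]
wrist_force: [0.3, -0.6, 1.1]
width: 1.002
finger_force: 0.0
```

>>> carry_out(xyz=[[0,0,0],[0,0,0],[0,0,0],[0,0,0],[0,0,0],[0,0,0],[0,0,0],[0,0,0],[0,0,0]], turn=[[0,0,0],[0,0,0],[0,0,0],[0,0,0],[0,0,0],[0,0,0],[0,0,0],[0,0,0],[0,0,0]], hand=1)

```text
clock: 17.3
ee_pos: [555.3, 104.4, 10.9]
tcp_rot: [3.057, 0.724, 0.0]
wrist_force: [-2.2, -1.0, 6.0]
width: 0.672
finger_force: 19.9
```

>>> carry_out(xyz=[[0,0,20],[0,0,60],[0,0,100],[0,0,140],[0,0,150],[-109,-392,150],[-109,-392,150],[-109,-392,150],[-109,-392,150],[-109,-392,150],[-109,-392,150],[-109,-392,150],[-109,-392,150],[-109,-392,150],[-109,-392,150],[-109,-392,150],[-109,-392,140],[-109,-392,130],[-109,-392,130],[-109,-392,130]], turn=[[0,0,0],[0,0,0],[0,0,0],[0,0,0],[0,0,0],[0,0,0],[0,0,0],[0,0,0],[0,0,0],[0,0,0],[0,0,0],[0,0,0],[0,0,0],[0,0,0],[0,0,0],[0,0,0],[0,0,0],[0,0,0],[0,0,0],[0,0,0]])

```text
clock: 19.3
ee_pos: [446.1, -287.1, 140.1]
tcp_rot: [-3.056, -0.725, 0.001]
wrist_force: [0.9, 0.0, -0.6]
width: 0.673
finger_force: 19.9
```

Run:
```python
from h import *
s=sense(); print(s["ee_pos"],s["wrist_force"],s["finger_force"])
J,E=shot("side"); cv2.imwrite("pics/s3.png",cv2.resize(J[210:330,250:370],(600,600),interpolation=2)[...,::-1])
```

```text
[ 446.10964696 -287.07650444  140.08209423] [ 0.85375707  0.02693763 -0.61015392] 19.908731126997736
```

View pics/s3.png

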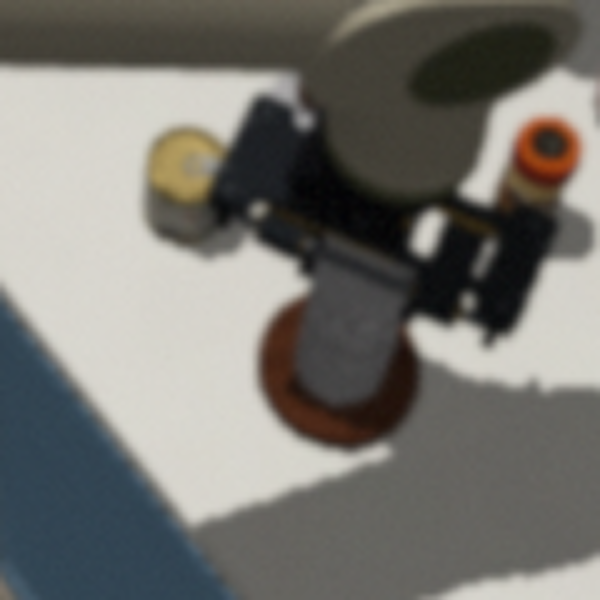

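In this crop the shallow tier, held at (360,265), lines up with the two tiers below it at (345,350). Lowering it now.

>>> carry_out(xyz=[[0,0,-4],[0,0,-7],[0,0,-9],[0,0,-11],[0,0,-13],[0,0,-14],[0,0,-14],[0,0,-14]], turn=[[0,0,0],[0,0,0],[0,0,0],[0,0,0],[0,0,0],[0,0,0],[0,0,0],[0,0,0]])

```text
clock: 20.15
ee_pos: [446.3, -287.7, 126.9]
tcp_rot: [3.057, 0.724, 0.001]
wrist_force: [-0.5, 0.9, 1.8]
width: 0.674
finger_force: 19.9
```

>>> carry_out(xyz=[[0,0,0],[0,0,0],[0,0,0],[0,0,0],[0,0,0],[0,0,5],[0,0,35],[0,0,65],[0,0,80]], turn=[[0,0,0],[0,0,0],[0,0,0],[0,0,0],[0,0,0],[0,0,0],[0,0,0],[0,0,0],[0,0,0]], hand=-1)

```text
clock: 21.05
ee_pos: [447.1, -288.0, 209.6]
tcp_rot: [3.055, 0.723, 0.004]
wrist_force: [0.3, 0.3, 0.1]
width: 0.995
finger_force: 0.0
```

>>> carry_out(xyz=[[113,165,0],[113,165,0],[113,165,0],[113,165,0],[113,165,0],[113,165,0],[113,165,-40],[113,165,-80],[113,165,-110],[113,165,-110],[113,165,-110],[113,165,-110]], turn=[[0,0,0],[0,0,0],[0,0,0],[0,0,0],[0,0,0],[0,0,0],[0,0,0],[0,0,0],[0,0,0],[0,0,0],[0,0,0],[0,0,0]])

```text
clock: 22.25
ee_pos: [560.3, -123.5, 98.8]
tcp_rot: [3.056, 0.722, 0.004]
wrist_force: [0.2, 0.0, -0.3]
width: 0.998
finger_force: 0.0
```

Run:
```python
from h import *
s=sense(); print(s["ee_pos"],s["tcp_rot"],s["width"],s["clock"])
for n in("top","side"):
    I,D=shot(n); C=cloud(n,D)
    P=near(C,446,-287,42,150-7,150+8); print(n,len(P),fit(P) if len(P)>9 else 0,np.percentile(P[:,2],[10,50,90]))
    print("inner floor",np.median(near(C,446,-287,15,0,170)[:,2]))
    P=near(C,559,-122,20,28,50); print("knob",len(P),P.mean(0))
    cv2.imwrite("pics/l_%s.png"%n,I[...,::-1])
```

```text
[ 560.31305529 -123.50313454   98.83460115] [3.05587323 0.72164649 0.0042052 ] 0.9983875489712536 22.25Traceback (most recent call last):
  File "<stdin>", line 5, in <module>
    return _quantile_unchecked(
        a, q, axis, out, overwrite_input, method, keepdims, weights)
    return _ureduce(a,
                    func=_quantile_ureduce_func,
    ...<5 lines>...
                    overwrite_input=overwrite_input,
                    method=method)
    r = func(a, **kwargs)
    result = _quantile(arr,
                       quantiles=q,
    ...<2 lines>...
                       out=out,
                       weights=wgt)
    slices_having_nans = np.isnan(arr[-1, ...])
                                  ~~~^^^^^^^^^
IndexError: index -1 is out of bounds for axis 0 with size 0
```

Top is probably occluded by the arm, so I'll use the side view only, with one picture.

Run:
```python
from h import *
I,D=shot("side"); C=cloud("side",D)
P=near(C,446,-287,42,143,158); print(len(P), fit(P) if len(P)>9 else 0, P[:,2].mean() if len(P) else 0)
P=near(C,446,-287,42,20,170); print(len(P), np.histogram(P[:,2],8))
P=near(C,559,-122,20,28,50); print("knob",len(P),P.mean(0) if len(P) else 0)
cv2.imwrite("pics/l.png",cv2.resize(I[200:340,240:380],(560,560),interpolation=2)[...,::-1])
```

```text
81 (array([ 447.5, -287.8]), np.float64(28.9), np.int64(77)) 149.48535553985053
603 (array([ 57,  37,  36,  39,  40,  66, 231,  97]), array([ 20.01691833,  37.18467421,  54.35243009,  71.52018597,
        88.68794185, 105.85569773, 123.02345361, 140.19120949,
       157.35896537]))
knob 25 [ 558.57692895 -123.71149599   40.36512146]
```

View pics/l.png

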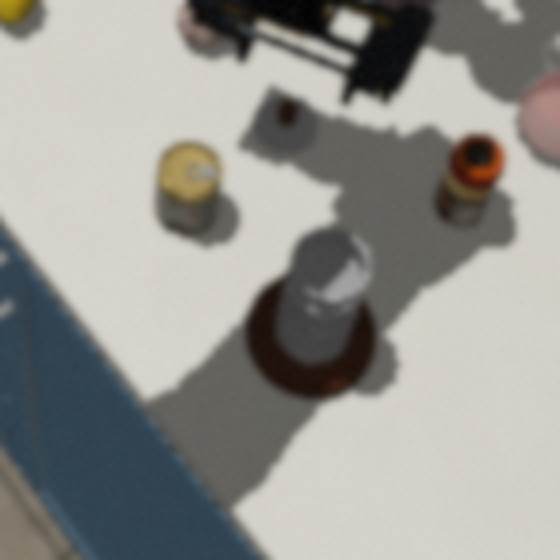

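The stack is straight at crop (325,300), rim at 150 mm. The lid knob at (287,112) is where it was. Next I'll grasp the knob.

>>> carry_out(xyz=[[0,0,-25],[0,0,-50],[0,0,-70],[0,0,-80],[0,0,-82],[0,0,-82],[0,0,-82]], turn=[[0,0,0],[0,0,0],[0,0,0],[0,0,0],[0,0,0],[0,0,0],[0,0,0]])

```text
clock: 23.05
ee_pos: [560.1, -122.8, 15.9]
tcp_rot: [3.056, 0.723, 0.003]
wrist_force: [0.3, 1.3, 0.1]
width: 1.002
finger_force: 0.0
```

>>> carry_out(xyz=[[0,0,0],[0,0,0],[0,0,0],[0,0,0],[0,0,0],[0,0,0],[0,0,0],[0,0,0],[0,0,0],[0,0,0],[0,0,0],[0,0,0]], turn=[[0,0,0],[0,0,0],[0,0,0],[0,0,0],[0,0,0],[0,0,0],[0,0,0],[0,0,0],[0,0,0],[0,0,0],[0,0,0],[0,0,0]], hand=1)

```text
clock: 24.25
ee_pos: [559.2, -122.7, 14.6]
tcp_rot: [3.057, 0.724, 0.0]
wrist_force: [0.2, -0.5, 0.2]
width: 0.202
finger_force: 20.0
```

>>> carry_out(xyz=[[0,0,20],[0,0,60],[0,0,100],[0,0,140],[0,0,175],[0,0,180],[-35,-50,180],[-65,-95,180],[-95,-140,180],[-110,-160,180],[-113,-165,175],[-113,-165,165],[-113,-165,165],[-113,-165,165],[-113,-165,165]], turn=[[0,0,0],[0,0,0],[0,0,0],[0,0,0],[0,0,0],[0,0,0],[0,0,0],[0,0,0],[0,0,0],[0,0,0],[0,0,0],[0,0,0],[0,0,0],[0,0,0],[0,0,0]])

```text
clock: 25.75
ee_pos: [447.1, -286.5, 179.6]
tcp_rot: [-3.056, -0.727, -0.001]
wrist_force: [-0.4, 0.7, -0.7]
width: 0.197
finger_force: 20.0
```

Run:
```python
from h import *
s=sense(); print(s["ee_pos"],s["wrist_force"],s["finger_force"])
J,E=shot("side"); cv2.imwrite("pics/s4.png",cv2.resize(J[210:330,250:370],(600,600),interpolation=2)[...,::-1])
```

```text
[ 447.08364531 -286.46208536  179.63509864] [-0.4105002   0.68467877 -0.66337714] 19.999879929382587
```

View pics/s4.png

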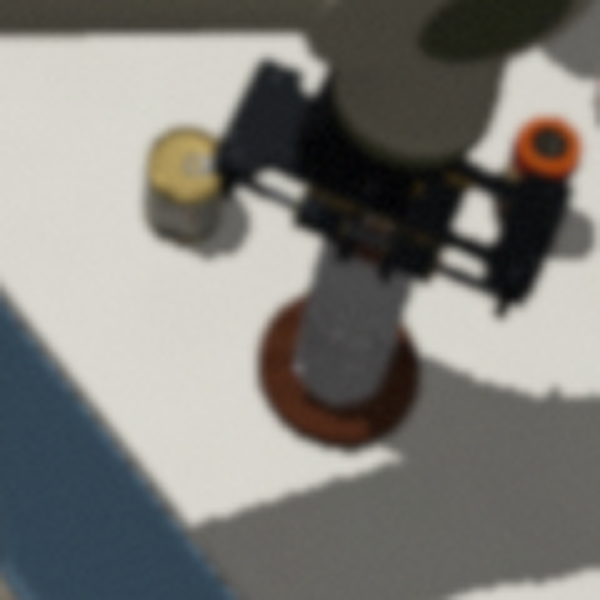

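The lid is held at crop (370,240), over the stack axis. Lowering it.

>>> carry_out(xyz=[[0,0,0],[0,0,-5],[0,0,-10],[0,0,-14],[0,0,-16],[0,0,-18],[0,0,-20],[0,0,-21],[0,0,-21],[0,0,-21]], turn=[[0,0,0],[0,0,0],[0,0,0],[0,0,0],[0,0,0],[0,0,0],[0,0,0],[0,0,0],[0,0,0],[0,0,0]])

```text
clock: 26.8
ee_pos: [446.2, -287.7, 158.7]
tcp_rot: [3.057, 0.723, 0.0]
wrist_force: [0.6, 0.4, -0.5]
width: 0.194
finger_force: 20.0
```

>>> carry_out(xyz=[[0,0,0],[0,0,0],[0,0,0],[0,0,0],[0,0,0],[0,0,0],[0,0,0],[0,0,10],[0,0,40],[0,0,80],[0,0,100],[0,50,100],[0,100,100],[0,150,100],[0,200,100],[0,250,100],[0,280,100],[0,280,100],[0,280,100]], turn=[[0,0,0],[0,0,0],[0,0,0],[0,0,0],[0,0,0],[0,0,0],[0,0,0],[0,0,0],[0,0,0],[0,0,0],[0,0,0],[0,0,0],[0,0,0],[0,0,0],[0,0,0],[0,0,0],[0,0,0],[0,0,0],[0,0,0]], hand=-1)

```text
clock: 28.7
ee_pos: [446.3, -7.6, 259.3]
tcp_rot: [3.056, 0.725, 0.001]
wrist_force: [-0.7, 0.0, 0.6]
width: 1.003
finger_force: 0.0
```

Run:
```python
from h import *
O=[]
for n in("top","side"):
    I,D=shot(n); C=cloud(n,D)
    P=near(C,446,-287,36,148,161); print(n,len(P),fit(P),np.percentile(P[:,2],[10,50,90]))
    A=np.c_[P[:,:2]-[446,-287],np.ones(len(P))]; print("tilt",np.linalg.lstsq(A,P[:,2],rcond=None)[0].round(3))
    K=near(C,446,-287,20,172,195); print("knob",len(K),K.mean(0),K[:,2].max())
    O.append(cv2.resize(I[135:275,330:470] if n=="top" else I[200:340,240:380],(400,400),interpolation=2))
cv2.imwrite("pics/f.png",np.hstack(O)[...,::-1])
```

```text
top 327 (array([ 446.6, -287.8]), np.float64(25.5), np.int64(223)) [150.10664321 153.09340737 156.19784017]
tilt [-3.00000e-03 -1.00000e-02  1.53153e+02]
knob 47 [ 445.63108348 -286.03441426  183.97141221] 190.3547983138369
side 245 (array([ 448. , -287.5]), np.float64(26.1), np.int64(157)) [150.80295434 153.67833335 157.01685572]
tilt [-1.80000e-02  1.00000e-03  1.53722e+02]
knob 35 [ 445.82180997 -288.49651923  183.64568113] 191.82228913160293
```

View pics/f.png

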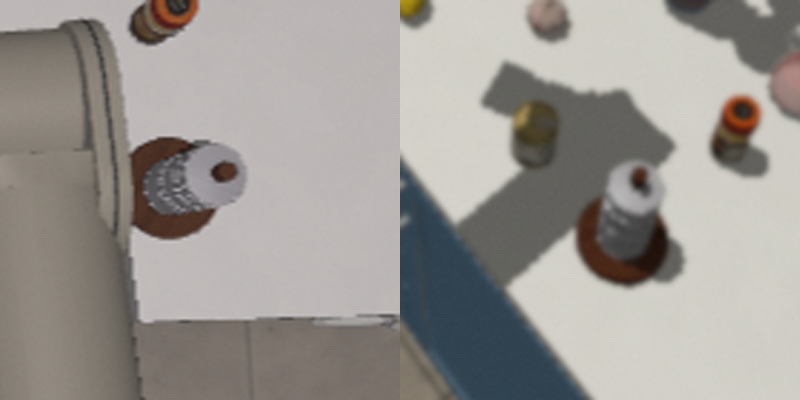

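The finished stack is upright in both halves, at (205,180) and (632,210). The lid is level, its knob is up, and the disc sits at about 154 mm, as expected. The gripper is clear of it, so I'm handing in.

```bash
python3 -c "
from plant import close_job; print(close_job())"
```

```text
the job is handed in; nothing more can be done
None
```

I built the lunch box on the stand in the order asked (tall, middle, shallow, then lid knob up) and handed it in at about 29 s; the last camera check showed every piece seated, the stack straight and the gripper clear, and I never touched the other items.

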